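# Close the sample pots with their own lids

### The job

Close the two open sample pots: put each lid on the pot whose colour band it matches, sitting level and fully down. Leave the pots standing where they are. The yellow lid belongs to a pot that is not here; leave it and the other things on the bench alone.

Things in the scene. Friction and masses are not known exactly. Their poses are not given: they have to be found in the camera images.
- red_lid: red plastic slip-on lid, lying skirt down: 71 mm outer diameter, 14 mm high without its knob (skirt 10 mm deep, open below; top 4 mm thick), with a round red knob on top, 22 mm diameter, 20 mm tall (14 to 34 mm above the origin). Skirt inside diameter 65 mm. Origin: centre of the skirt's lower edge; z up through the knob. 60 g.
- blue_lid: blue plastic slip-on lid, lying skirt down: 51 mm outer diameter, 14 mm high without its knob (skirt 10 mm deep, open below; top 4 mm thick), with a round blue knob on top, 22 mm diameter, 20 mm tall (14 to 34 mm above the origin). Skirt inside diameter 45 mm. Origin: centre of the skirt's lower edge; z up through the knob. 60 g.
- yellow_lid: yellow plastic slip-on lid, lying skirt down: 51 mm outer diameter, 14 mm high without its knob (skirt 10 mm deep, open below; top 4 mm thick), with a round yellow knob on top, 22 mm diameter, 20 mm tall (14 to 34 mm above the origin). Same size as the blue lid; has no pot here, to be left alone. Origin: centre of the skirt's lower edge; z up through the knob. 60 g.
- red_pot: The wider white plastic sample pot, open at the top, with a red band round it; its body is 72 mm diameter, 68 mm high in all, neck tapering from 60 mm diameter (10 mm below the rim) to 54 mm at the rim. Origin: centre of its underside; z up; rim 68 mm above the origin. With its lid fully on, the lid's origin is 58 mm above the pot's origin. 350 g, loose, empty.
- blue_pot: The narrower white plastic sample pot, open at the top, with a blue band round it; its body is 54 mm diameter, 68 mm high in all, neck tapering from 40 mm diameter (10 mm below the rim) to 34 mm at the rim. Origin: centre of its underside; z up; rim 68 mm above the origin. With its lid fully on, the lid's origin is 58 mm above the pot's origin. 350 g, loose, empty.
- red_lid_knob (a point): centre of the red lid's knob, 24 mm above the lid's origin
- blue_lid_knob (a point): centre of the blue lid's knob, 24 mm above the lid's origin
- dropper_bottle: amber glass dropper bottle with black cap, 39 mm diameter, 104 mm high, standing; origin at the centre of its underside; bystander
- spot_plate: white porcelain spot plate with twelve wells, 119x89x12 mm, lying flat; origin at the centre of its underside; bystander
- cylinder: clear greyish glass measuring cylinder, 42 mm foot, 165 mm high, standing behind the pots; origin at the centre of its underside; bystander
There are look-alikes about, which are no part of the job. Leave any pink look-alike of the blue_pot alone.

How it is judged:
By the outcome, as a careful person would: the job done as asked, in the order asked, and still so for the second after the job is handed in, with the robot touching nothing.
It also fails if it takes over 58 s, if anything falls off the work surface, if the arm or the gripper's body presses on something with over 40 N, if the wrist force passes 120 N, or if a joint passes its speed limit or range.

### The arm

A 7-joint arm with a two-finger parallel gripper is mounted at the origin on a cart in front of the work surface, level with it; the furniture and walls round the work are solid. World frame = base frame: x ahead of the robot, y to its left, z up, the work surface at z = 0. Lengths are in m, angles in rad, forces in N, time in s.
With the tool pointing down it reaches from about 0.4 to 0.85 m from the base axis. Payload 10.4 kg.
Tool frame: the origin (TCP) lies between the finger pads; the fingertips stand r.nose_length ahead of it and the grasp point (between the pads) lies 6 mm ahead of it (r.nose_length is the distance from the TCP to the fingertips, in m); z points along the fingers, x is the direction in which the jaws open and shut, and the axes are right-handed (so a half turn about z gives the same grasp; the last joint's range is limited). The gripper opens to 87 mm and grips with 3 to 60 N. Pads are 19 mm wide; open, the fingers measure 117 mm over their backs; the gripper's body (75 mm by 190 mm) begins 51 mm behind the grasp point.
Start: joints at [1.236, 0.332, -0.065, 1.46, 0.022, 1.35, -0.088], TCP at [0.192, -0.595, 0.248] pointing down, gripper open.
Joint ranges: [-2.6, 2.6], [-0.5, 2.12], [-1.47, 1.34], [0.16, 2.42], [-1.27, 4.41], [0.06, 2.06], [-2.6, 2.6]. Speed limits (rad/s): [2.22, 2.22, 2.79, 2.79, 3.14, 3.14, 3.14].

### API

Orientations are given as a unit quaternion [x, y, z, w].
In Python, from bench import r gives the robot as it stands. The module is installed in compiled form; this text tells all that it offers.
- The arm moves only by the shell command python3 -m creep 'ROWS' [OPENING] [FORCE]. ROWS is JSON, a list of rows, each an object of numbers: "x", "y", "z": the shift along the world's x, y, z in m; "spin": the turn about the world's z in degrees. In form: [{"x": .., "y": .., "z": .., "spin": ..}, ...]. A call has 1 to 12 rows; each row is the pose to reach, as a shift and turn from the pose commanded when the call began; what a row does not reach only later rows make up. A row lasts 1/8 s, in which the tool goes at most 62.5 mm and 10.7 degrees, less where a joint would pass 70% of its speed; a pose out of reach is approached as far as the arm can. A call with a gripper value outside its range is refused whole. OPENING is the finger opening in m, from 0 to 0.087, set as the call begins (- or left out, the last holds). The fingers move at their own pace and stop on an object; FORCE is the grip in N (left out, the last holds). Time passes only in rows, so rows that repeat a pose let the fingers close. It gives the time, the measured TCP pose, the force and the opening at its end, in the units of the state.
- r.read_state(): the state, without advancing time (a new reading comes with each control period).
- r.camera(name): name is "scene" or "top"; returns a dict with "pixels" (384x512x3 uint8, blue, green, red), "z_map" (384x512 float32, m along the optical axis (not along the pixel's ray), 0 where there is no reading), "K" (3x3 intrinsics, pixels), "R" (3x3) and "t" (3): a world point X has camera coordinates R X + t. Camera axes: x right, y down, z forward; pixel columns grow to the right and rows downward; lengths in m; the calibration is good to about 2 mm. A picture is of the moment at which its call begins.
- r.close_job(): hands the job in, once; it reports no verdict.
The state is a dict: "time": time; "joint_positions": joint angles; "joint_vel": joint speeds; "joint_torque": joint torques, N m; "ee_pos": TCP position; "eef_rot": TCP orientation; "ft_force": force on the tool from outside, world axes, zero at the start; "torque": the same for the moment, N m; "width": finger opening in m.
Only numpy, scipy, OpenCV 4.12 (cv2) and the standard library are available. Lean on these libraries where they do the work, as an engineer would, in place of code of your own. Each camera call takes 0.05 s, during which the arm holds its last target. There are 200 camera calls.

## Working session

There is one attempt and no reset: what is moved stays moved. The work goes in short steps, Python scripts to look and compute and a shell command to move; the robot and the scene stay as the last step left them, time stands still between calls to the robot, and variables do not carry over. Pictures are saved under pics/ and viewed, about 8 in all and at most 12, crops included, and the job is handed in when it is done.

```bash
mkdir -p pics; cat > h.py <<'E'
import numpy as np, cv2
from bench import r
def snap(name,f,crop=None,k=1):
    c=r.camera(name); im=c["pixels"]
    if crop: x0,y0,x1,y1=crop; im=im[y0:y1,x0:x1]
    cv2.imwrite("pics/"+f,cv2.resize(im,None,fx=k,fy=k,interpolation=cv2.INTER_CUBIC)); return c
def cloud(c):
    z=c["z_map"]; v,u=np.indices(z.shape)
    P=np.stack([(u-c["K"][0,2])/c["K"][0,0]*z,(v-c["K"][1,2])/c["K"][1,1]*z,z],-1)
    return (P-c["t"])@c["R"]
def proj(c,X):
    p=c["K"]@(c["R"]@np.array(X)+c["t"]); return p[:2]/p[2]
E
python3 - <<'E'
from h import *
a=snap("top","a.png",k=1.5); b=snap("scene","b.png",k=1.5)
s=r.read_state(); print(s, r.nose_length)
for c in(a,b): print(c["K"],c["R"],c["t"])
E
```

```text
{'time': 0.1, 'joint_positions': array([ 1.2363703 ,  0.33279061, -0.06468304,  1.46087246,  0.02156261,
        1.34991546, -0.08853035]), 'joint_vel': array([-0.0009436 , -0.0012275 , -0.00223334, -0.00250868,  0.00141431,
       -0.00085333,  0.00085693]), 'joint_torque': array([ 4.87048055e-04, -6.24542499e+01,  2.36911996e-02, -3.90719926e+01,
       -6.16236334e-02,  3.66373127e-02,  1.03878431e-04]), 'ee_pos': array([ 0.19164647, -0.59454772,  0.24683749]), 'eef_rot': array([ 8.08320234e-01, -5.88742713e-01, -5.30860916e-04, -3.68528683e-04]), 'ft_force': array([ 0.26263204,  0.18270237, -0.94063928]), 'torque': array([ 0.05887669,  0.05905412, -0.01262727]), 'width': 0.08671143431890393} 0.025
[[497.15584083   0.         258.69893557]
 [  0.         497.15584083 190.15056034]
 [  0.           0.           1.        ]] [[ 1.04336135e-02 -9.99945566e-01 -6.55726778e-05]
 [-9.91793753e-01 -1.03401996e-02 -1.27429320e-01]
 [ 1.27421706e-01  1.39458284e-03 -9.91847652e-01]] [-0.06574942  0.62797298  1.35959288]
[[402.80289904   0.         251.11454013]
 [  0.         402.80289904 194.230245  ]
 [  0.           0.           1.        ]] [[-0.41755341 -0.90841667  0.02069558]
 [-0.5306143   0.22528086 -0.81712728]
 [ 0.73762972 -0.35217565 -0.57608567]] [0.20863545 0.37989367 0.70626637]
```

View pics/a.png

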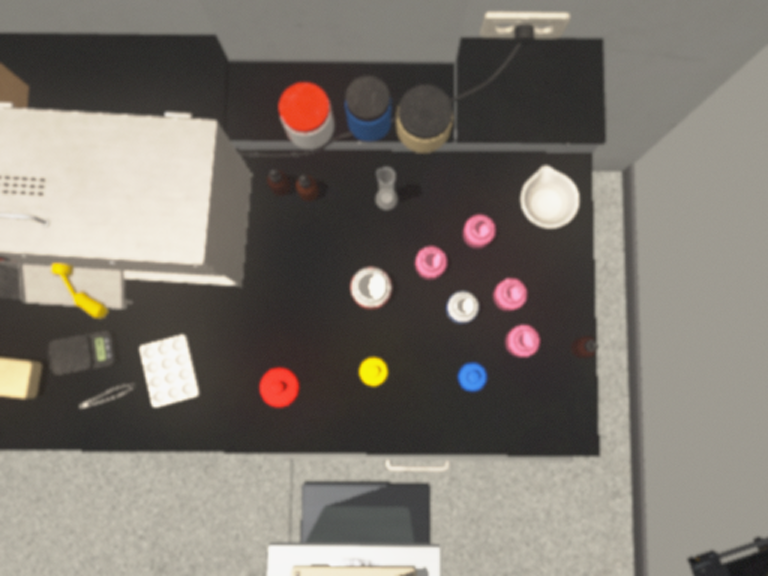

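View pics/b.png

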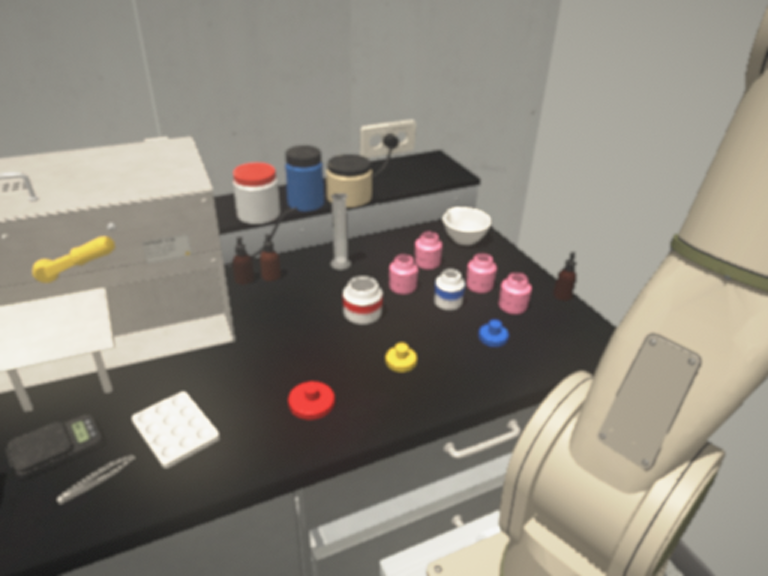

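Top view (picture px, 1.5x): red lid (279,387), yellow lid (373,371), blue lid (472,377), red-banded pot (371,287), blue-banded pot (462,306). Four pink pots at (431,262), (479,231), (510,294), (523,341) are the look-alikes. The scene view shows the blue band on the white pot at (450,290) and the red band at (363,300).

```bash
python3 - <<'E'
from h import *
a=snap("top","c.png",(235,140,375,275),5)
b=r.camera("scene")
for nm,c in(("top",a),("scene",b)):
    P=cloud(c); im=c["pixels"].astype(int); B,G,R=im[...,0],im[...,1],im[...,2]
    tab=(P[...,0]>.25)&(P[...,0]<.9)&(P[...,2]<.12)&(c["z_map"]>0)
    print(nm,"table z",np.median(P[(abs(P[...,0]-.6)<.15)&(abs(P[...,1])<.1)][:,2]))
    for n,m in(("red",(R>150)&(G<90)&(B<90)),("blue",(B>140)&(R<90)),("yel",(R>150)&(G>140)&(B<90))):
        N,L,S,C=cv2.connectedComponentsWithStats((m&tab).astype(np.uint8))
        for i in range(1,N):
            if S[i,4]<25: continue
            Q=P[L==i]; k=Q[Q[:,2]>.026]
            print(n,C[i].round(1),S[i,4],"c",Q.mean(0).round(4),"zmax",Q[:,2].max().round(3),"knob",len(k),k.mean(0).round(4) if len(k) else "")
if 1:
    P=cloud(a)
    for n,(u,v) in dict(redpot=(247,191),bluepot=(308,204),p1=(287,175),p2=(319,154),p3=(340,196),p4=(348,227),cyl=(257,127)).items():
        Q=P[v-17:v+18,u-17:u+18].reshape(-1,3); k=Q[(Q[:,2]>.06)&(Q[:,2]<.08)]; s=Q[(Q[:,2]>.035)]
        (cx,cy),rr=cv2.minEnclosingCircle(k[:,:2].astype(np.float32)) if len(k)>2 else ((0,0),0)
        print(n,len(k),"rim circ",round(cx,4),round(cy,4),round(rr,4),"bbox mid",(s[:,:2].max(0)+s[:,:2].min(0))/2,np.ptp(s[:,:2],axis=0),s[:,2].max())
E
```

```text
top table z 0.000218963698480107
red [185.5 257.9] 551 c [0.4373 0.1453 0.0136] zmax 0.038 knob 47 [0.4363 0.1455 0.0333]
blue [314.3 250.9] 282 c [ 0.4606 -0.2178  0.0157] zmax 0.04 knob 45 [ 0.46   -0.2182  0.0336]
yel [248.3 247.3] 287 c [ 0.4688 -0.0315  0.0149] zmax 0.042 knob 46 [ 0.468  -0.0314  0.0328]
scene table z 1.899315313470326e-05
red [238.6 205.3] 63 c [ 0.5989 -0.006   0.0363] zmax 0.044 knob 63 [ 0.5989 -0.006   0.0363]
red [206.8 265.7] 575 c [0.4338 0.1476 0.0143] zmax 0.036 knob 61 [0.4356 0.1456 0.0324]
blue [296. 196.] 34 c [ 0.5751 -0.1775  0.0362] zmax 0.044 knob 34 [ 0.5751 -0.1775  0.0362]
blue [328.7 221.4] 216 c [ 0.4574 -0.2153  0.0169] zmax 0.037 knob 46 [ 0.4581 -0.2166  0.0326]
yel [267.1 237.5] 184 c [ 0.4667 -0.0304  0.0153] zmax 0.037 knob 37 [ 0.4656 -0.0312  0.0322]
redpot 98 rim circ 0.6233 -0.0255 0.0298 bbox mid [ 0.55481426 -0.02548748] [0.20910043 0.07132213] 1.4285268630740282
bluepot 62 rim circ 0.5883 -0.1958 0.0196 bbox mid [ 0.53309234 -0.14203166] [0.1656566  0.16176624] 1.4285268630740282
p1 60 rim circ 0.6723 -0.1378 0.0198 bbox mid [ 0.57545821 -0.11244069] [0.25038833 0.10258429] 1.4285268630740282
p2 61 rim circ 0.735 -0.2286 0.0195 bbox mid [ 0.60583462 -0.15748692] [0.31114116 0.19267676] 1.4285268630740282
p3 60 rim circ 0.6138 -0.2868 0.0194 bbox mid [ 0.54621025 -0.18775835] [0.19189242 0.25321962] 1.4285268630740282
p4 66 rim circ 0.5271 -0.3083 0.0196 bbox mid [ 0.50140275 -0.19863685] [0.10227742 0.2749766 ] 1.4285268630740282
cyl 20 rim circ 0.8036 -0.0526 0.0139 bbox mid [ 0.63483035 -0.05156498] [0.36913263 0.02896996] 1.4285268630740282
```

View pics/c.png

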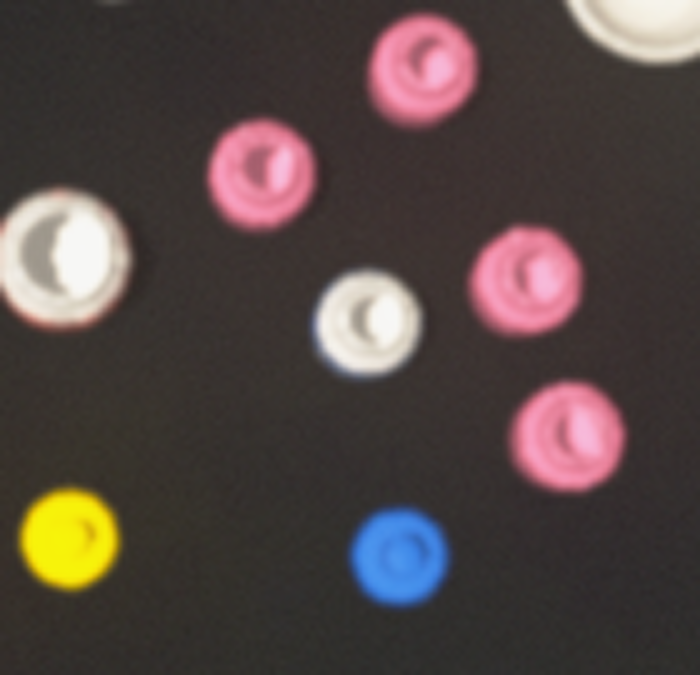

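The crop confirms the blue-banded white pot at crop (367,323), with the pinks apart from it. I'll cross-check the pot centres in the scene camera and move above the blue lid.

```bash
python3 - <<'E'
from h import *
from scipy.optimize import least_squares
for nm in("top","scene"):
    c=r.camera(nm); P=cloud(c).reshape(-1,3)
    for n,x,y,R in(("red",.623,-.0255,.036),("blue",.588,-.196,.027)):
        d=np.hypot(P[:,0]-x,P[:,1]-y); Q=P[(d<R+.012)&(P[:,2]>.01)&(P[:,2]<.05)]
        f=least_squares(lambda p:np.hypot(Q[:,0]-p[0],Q[:,1]-p[1])-R,[x,y],loss="soft_l1",f_scale=.002).x
        k=P[(d<R+.01)&(P[:,2]>.064)&(P[:,2]<.075)]
        print(nm,n,"body fit",len(Q),f.round(4),"rim",len(k),((k.max(0)+k.min(0))/2).round(4),np.ptp(k,axis=0).round(3))
E
python3 -m creep '[{"x":0.035,"y":0.05},{"x":0.07,"y":0.1},{"x":0.1,"y":0.14},{"x":0.135,"y":0.19},{"x":0.17,"y":0.24},{"x":0.2,"y":0.285},{"x":0.235,"y":0.33},{"x":0.267,"y":0.377},{"x":0.267,"y":0.377},{"x":0.267,"y":0.377},{"x":0.267,"y":0.377,"z":-0.05},{"x":0.267,"y":0.377,"z":-0.1}]' 0.05 20
```

```text
top red body fit 104 [ 0.6233 -0.0254] rim 65 [ 0.6238 -0.0255  0.0684] [0.054 0.053 0.009]
top blue body fit 86 [ 0.5891 -0.197 ] rim 44 [ 0.5885 -0.1967  0.0675] [0.034 0.036 0.007]
scene red body fit 371 [ 0.624  -0.0267] rim 67 [ 0.6244 -0.0256  0.0671] [0.059 0.052 0.006]
scene blue body fit 219 [ 0.5896 -0.1986] rim 43 [ 0.5888 -0.1978  0.0669] [0.039 0.036 0.006]invalid input at $[0]: expected keys x, y, z, spin
```

```bash
python3 -m creep '[{"x":0.035,"y":0.05,"z":0,"spin":0},{"x":0.07,"y":0.1,"z":0,"spin":0},{"x":0.1,"y":0.14,"z":0,"spin":0},{"x":0.135,"y":0.19,"z":0,"spin":0},{"x":0.17,"y":0.24,"z":0,"spin":0},{"x":0.2,"y":0.285,"z":0,"spin":0},{"x":0.235,"y":0.33,"z":0,"spin":0},{"x":0.267,"y":0.377,"z":0,"spin":0},{"x":0.267,"y":0.377,"z":0,"spin":0},{"x":0.267,"y":0.377,"z":-0.05,"spin":0},{"x":0.267,"y":0.377,"z":-0.1,"spin":0},{"x":0.267,"y":0.377,"z":-0.1,"spin":0}]' 0.05 20
python3 -c "
from bench import r;s=r.read_state();print(s['joint_positions'],s['eef_rot'])"
```

```text
time: 1.8
ee_pos: [0.4561, -0.2178, 0.1447]
eef_rot: [0.808, -0.589, -0.003, 0.001]
ft_force: [0.3, -0.1, 0.1]
width: 0.05
[ 0.73773723  0.19065522 -0.41824562  1.87539549  0.08565677  1.09971833
 -0.97309106] [ 8.08060970e-01 -5.89089551e-01 -3.25079326e-03  6.33834430e-04]
```

```bash
python3 -m creep '[{"x":0.003,"y":0,"z":-0.03,"spin":0},{"x":0.003,"y":0,"z":-0.06,"spin":0},{"x":0.003,"y":0,"z":-0.08,"spin":0},{"x":0.003,"y":0,"z":-0.09,"spin":0},{"x":0.003,"y":0,"z":-0.098,"spin":0},{"x":0.003,"y":0,"z":-0.102,"spin":0},{"x":0.003,"y":0,"z":-0.102,"spin":0},{"x":0.003,"y":0,"z":-0.102,"spin":0}]' 0.05 20
```

```text
time: 2.8
ee_pos: [0.462, -0.218, 0.046]
eef_rot: [0.808, -0.589, 0.0, -0.0]
ft_force: [-0.2, -0.0, 0.4]
width: 0.0499
```

```bash
python3 -m creep '[{"x":-0.003,"y":0,"z":-0.004,"spin":0},{"x":-0.003,"y":0,"z":-0.004,"spin":0}]' 0.05 20
python3 -m creep '[{"x":0,"y":0,"z":0,"spin":0},{"x":0,"y":0,"z":0,"spin":0},{"x":0,"y":0,"z":0,"spin":0},{"x":0,"y":0,"z":0,"spin":0},{"x":0,"y":0,"z":0,"spin":0}]' 0 20
```

```text
time: 3.05
ee_pos: [0.4582, -0.2179, 0.0413]
eef_rot: [0.808, -0.589, -0.0, 0.0]
ft_force: [-0.7, 0.9, -0.3]
width: 0.0499
time: 3.68
ee_pos: [0.4588, -0.2179, 0.0416]
eef_rot: [0.808, -0.589, 0.0, -0.0]
ft_force: [0.4, 0.4, 0.5]
width: 0.0214
```

```bash
python3 -m creep '[{"x":0,"y":0,"z":0.02,"spin":0},{"x":0,"y":0,"z":0.06,"spin":0},{"x":0,"y":0,"z":0.1,"spin":0},{"x":0.04,"y":0.007,"z":0.1,"spin":0},{"x":0.08,"y":0.014,"z":0.1,"spin":0},{"x":0.11,"y":0.018,"z":0.1,"spin":0},{"x":0.13,"y":0.0205,"z":0.1,"spin":0},{"x":0.13,"y":0.0205,"z":0.1,"spin":0},{"x":0.13,"y":0.0205,"z":0.1,"spin":0},{"x":0.13,"y":0.0205,"z":0.1,"spin":0}]' 0 20
python3 - <<'E'
from h import *
c=snap("scene","d.png",(200,100,400,250),4)
P=cloud(c);im=c["pixels"].astype(int);m=(im[...,0]>140)&(im[...,2]<110)&(P[...,2]>.09)
Q=P[m];print(len(Q),Q.mean(0),Q.min(0),Q.max(0)); v,u=np.nonzero(m); print(u.min(),u.max(),v.min(),v.max(),proj(c,(.589,-.1975,.1)),proj(c,(.589,-.1975,.068)))
E
```

```text
time: 4.92
ee_pos: [0.588, -0.1979, 0.1417]
eef_rot: [0.808, -0.589, 0.0, 0.0]
ft_force: [-0.3, -0.1, -0.7]
width: 0.0211
47 [ 0.90545181 -0.00191076  0.19089177] [ 0.88891006 -0.03272531  0.13780608] [1.04399713 0.0177423  0.19532139]
190 210 110 114 [301.49767699 173.66725333] [300.4768006  182.98455266]
```

View pics/d.png

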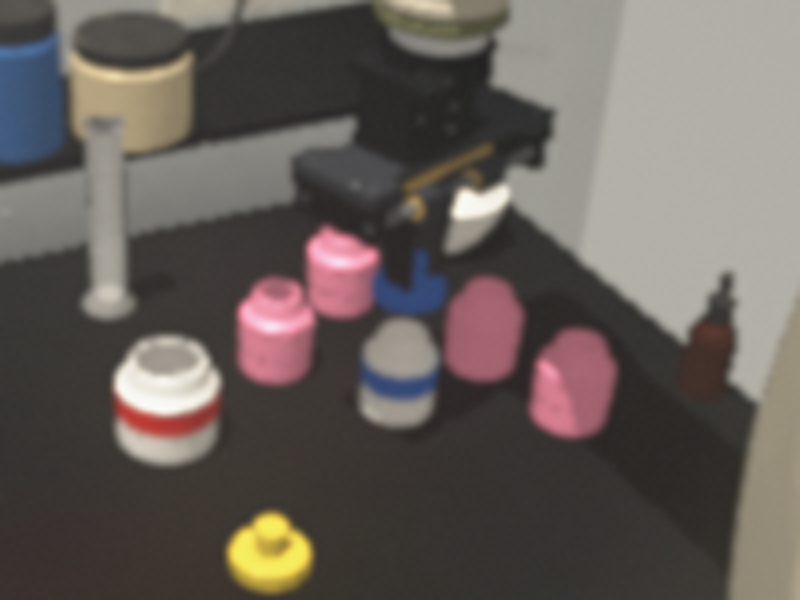

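Lid held level at crop (411,290) over the blue pot, whose rim is at (400,330). I'll measure the lateral offset.

```bash
python3 - <<'E'
from h import *
for nm in("scene","top"):
    c=r.camera(nm);P=cloud(c);im=c["pixels"].astype(int)
    d=np.hypot(P[...,0]-.589,P[...,1]+.1975)
    m=(im[...,0]>im[...,2]+45)&(d<.06)&(P[...,2]>.085)&(P[...,2]<.14); Q=P[m]; v,u=np.nonzero(m)
    k=Q[Q[:,2]<.117]
    print(nm,len(Q),"bbox",u.min(),u.max(),v.min(),v.max(),"z",Q[:,2].min(),Q[:,2].max())
    from scipy.optimize import least_squares
    print(least_squares(lambda p:np.hypot(k[:,0]-p[0],k[:,1]-p[1])-.0255,[.589,-.1975],loss="soft_l1",f_scale=.002).x, len(k))
    pr=np.array([proj(c,(.589+.0255*np.cos(t),-.1975+.0255*np.sin(t),z)) for t in np.arange(0,6.3,.1) for z in(.1,.114)])
    print("expected bbox",pr.min(0),pr.max(0))
E
```

```text
scene 118 bbox 294 310 164 177 z 0.10167028972928623 0.1343828000768819
[ 0.59210091 -0.19765903] 104
expected bbox [292.57670559 164.85826403] [310.96960505 178.51576713]Traceback (most recent call last):
  File "<stdin>", line 7, in <module>
    return umr_minimum(a, axis, None, out, keepdims, initial, where)
ValueError: zero-size array to reduction operation minimum which has no identity
```

```bash
python3 -m creep '[{"x":0.0005,"y":0,"z":-0.012,"spin":0},{"x":0.0005,"y":0,"z":-0.02,"spin":0},{"x":0.0005,"y":0,"z":-0.026,"spin":0},{"x":0.0005,"y":0,"z":-0.032,"spin":0},{"x":0.0005,"y":0,"z":-0.036,"spin":0},{"x":0.0005,"y":0,"z":-0.036,"spin":0}]' 0 20
python3 -m creep '[{"x":0,"y":0,"z":-0.002,"spin":0},{"x":0,"y":0,"z":-0.004,"spin":0},{"x":0,"y":0,"z":-0.006,"spin":0},{"x":0,"y":0,"z":-0.006,"spin":0}]' 0 20
```

```text
time: 5.82
ee_pos: [0.5891, -0.1973, 0.1053]
eef_rot: [0.808, -0.589, -0.0, 0.0]
ft_force: [0.2, -0.4, -0.4]
width: 0.0211
time: 6.32
ee_pos: [0.5893, -0.1974, 0.0997]
eef_rot: [0.808, -0.589, 0.0, -0.0]
ft_force: [0.1, -0.5, 0.2]
width: 0.0211
```

No contact force yet, so I go down another 1 mm or so to feel the seat, then release.

```bash
python3 -m creep '[{"x":0,"y":0,"z":-0.001,"spin":0},{"x":0,"y":0,"z":-0.0015,"spin":0},{"x":0,"y":0,"z":-0.0015,"spin":0}]' 0 20
python3 -m creep '[{"x":0,"y":0,"z":0,"spin":0},{"x":0,"y":0,"z":0,"spin":0},{"x":0,"y":0,"z":0,"spin":0}]' 0.045 20
python3 -m creep '[{"x":0,"y":0,"z":0.02,"spin":0},{"x":0,"y":0,"z":0.06,"spin":0},{"x":0,"y":0,"z":0.1,"spin":0},{"x":-0.05,"y":0.03,"z":0.1,"spin":0},{"x":-0.09,"y":0.07,"z":0.1,"spin":0},{"x":-0.12,"y":0.12,"z":0.1,"spin":0},{"x":-0.135,"y":0.18,"z":0.1,"spin":0},{"x":-0.145,"y":0.24,"z":0.1,"spin":0},{"x":-0.15,"y":0.3,"z":0.1,"spin":0},{"x":-0.153,"y":0.343,"z":0.1,"spin":0},{"x":-0.153,"y":0.343,"z":0.1,"spin":0},{"x":-0.153,"y":0.343,"z":0.1,"spin":0}]' 0.05 20
python3 - <<'E'
from h import *
c=snap("scene","e.png",(200,130,360,250),5)
a=r.camera("top");
for n,c in(("s",c),("t",a)):
    P=cloud(c).reshape(-1,3);im=c["pixels"].astype(int).reshape(-1,3);
    m=(im[:,0]>im[:,2]+45)&(np.hypot(P[:,0]-.589,P[:,1]+.1975)<.05)&(P[:,2]>.05);Q=P[m];k=Q[Q[:,2]>.084];t=Q[(Q[:,2]>.066)&(Q[:,2]<.078)]
    print(n,len(Q),"knob",k.mean(0),"top z",np.median(t[:,2]),t.mean(0))
s=r.read_state();print(s['joint_positions'])
E
```

```text
time: 6.7
ee_pos: [0.5897, -0.1975, 0.0994]
eef_rot: [0.808, -0.589, 0.001, -0.0]
ft_force: [-3.9, 0.6, 9.8]
width: 0.0212
time: 7.08
ee_pos: [0.5891, -0.1974, 0.0978]
eef_rot: [0.808, -0.589, -0.0, 0.0]
ft_force: [-0.2, 0.1, 0.2]
width: 0.0411
time: 8.57
ee_pos: [0.4365, 0.145, 0.1988]
eef_rot: [0.808, -0.589, 0.001, 0.0]
ft_force: [0.3, -0.5, -0.3]
width: 0.0499
s 194 knob [ 0.58771357 -0.19618376  0.08977596] top z 0.07148825991601915 [ 0.58298523 -0.19321207  0.07124525]
t 275 knob [ 0.58981654 -0.19641572  0.09067998] top z 0.07110263130717263 [ 0.58969886 -0.19616012  0.07114202]
[ 0.33948373  0.05131612 -0.7668302   1.91040309  0.0390638   1.19433335
 -1.70207977]
```

View pics/e.png

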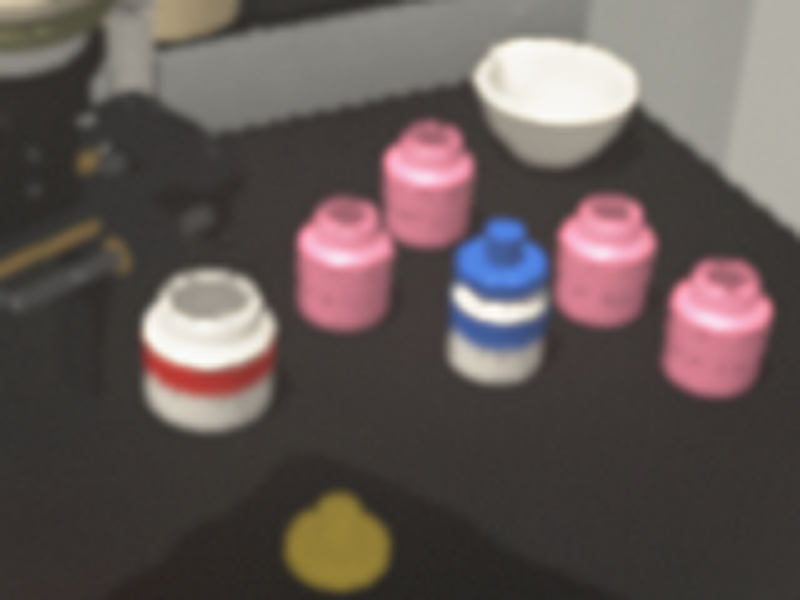

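Blue lid sits level and down on its pot (crop (500,255), top at about 71 mm against 72 expected). Now the red lid.

```bash
python3 -m creep '[{"x":0,"y":0.0005,"z":-0.05,"spin":0},{"x":0,"y":0.0005,"z":-0.1,"spin":0},{"x":0,"y":0.0005,"z":-0.125,"spin":0},{"x":0,"y":0.0005,"z":-0.14,"spin":0},{"x":0,"y":0.0005,"z":-0.15,"spin":0},{"x":0,"y":0.0005,"z":-0.156,"spin":0},{"x":0,"y":0.0005,"z":-0.156,"spin":0},{"x":0,"y":0.0005,"z":-0.156,"spin":0}]' 0.05 20
python3 -m creep '[{"x":0,"y":0,"z":0,"spin":0},{"x":0,"y":0,"z":0,"spin":0},{"x":0,"y":0,"z":0,"spin":0},{"x":0,"y":0,"z":0,"spin":0},{"x":0,"y":0,"z":0,"spin":0}]' 0 20
```

```text
time: 9.68
ee_pos: [0.4367, 0.1462, 0.0426]
eef_rot: [0.808, -0.589, 0.0, -0.0]
ft_force: [-0.1, 0.2, -0.0]
width: 0.05
time: 10.3
ee_pos: [0.4363, 0.1461, 0.0421]
eef_rot: [0.808, -0.589, 0.0, 0.0]
ft_force: [-0.3, 1.1, 1.3]
width: 0.0208
```

```bash
python3 -m creep '[{"x":0,"y":0,"z":0.02,"spin":0},{"x":0,"y":0,"z":0.06,"spin":0},{"x":0,"y":0,"z":0.1,"spin":0},{"x":0.02,"y":-0.04,"z":0.1,"spin":0},{"x":0.05,"y":-0.08,"z":0.1,"spin":0},{"x":0.08,"y":-0.11,"z":0.1,"spin":0},{"x":0.12,"y":-0.14,"z":0.1,"spin":0},{"x":0.16,"y":-0.16,"z":0.1,"spin":0},{"x":0.1875,"y":-0.172,"z":0.1,"spin":0},{"x":0.1875,"y":-0.172,"z":0.1,"spin":0},{"x":0.1875,"y":-0.172,"z":0.1,"spin":0},{"x":0.1875,"y":-0.172,"z":0.1,"spin":0}]' 0 20
python3 - <<'E'
from h import *
c=snap("scene","f.png",(180,110,340,230),5)
P=cloud(c);im=c["pixels"].astype(int)
d=np.hypot(P[...,0]-.6238,P[...,1]+.0258)
m=(im[...,2]>im[...,0]+45)&(im[...,2]>im[...,1]+45)&(d<.07)&(P[...,2]>.085); v,u=np.nonzero(m)
pr=np.array([proj(c,(.6238+.0355*np.cos(t),-.0258+.0355*np.sin(t),z)) for t in np.arange(0,6.3,.1) for z in(.1,.114)])
print(len(u),u.min(),u.max(),v.min(),v.max(),"exp",pr.min(0),pr.max(0))
E
```

```text
time: 11.8
ee_pos: [0.6231, -0.0252, 0.1422]
eef_rot: [0.809, -0.588, -0.0, 0.0]
ft_force: [0.4, -0.9, -1.1]
width: 0.0211
308 229 254 168 186 exp [228.76193814 169.28294163] [254.54085666 187.50463865]
```

View pics/f.png

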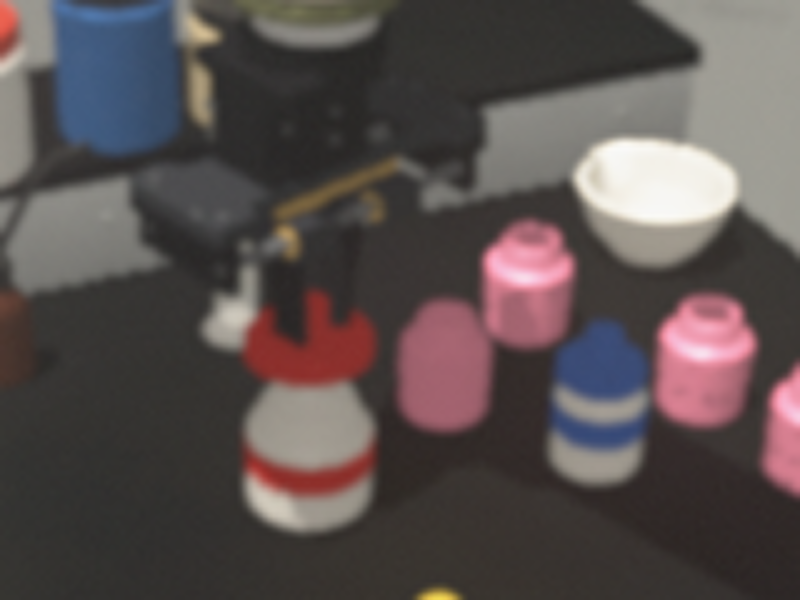

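Red lid held level at crop (310,345), centred over the red pot (310,450), and its box matches the expected one to about 1 px. I lower it.

```bash
python3 -m creep '[{"x":0,"y":0,"z":-0.012,"spin":0},{"x":0,"y":0,"z":-0.02,"spin":0},{"x":0,"y":0,"z":-0.026,"spin":0},{"x":0,"y":0,"z":-0.032,"spin":0},{"x":0,"y":0,"z":-0.036,"spin":0},{"x":0,"y":0,"z":-0.036,"spin":0}]' 0 20
python3 -m creep '[{"x":0,"y":0,"z":-0.002,"spin":0},{"x":0,"y":0,"z":-0.004,"spin":0},{"x":0,"y":0,"z":-0.006,"spin":0},{"x":0,"y":0,"z":-0.007,"spin":0},{"x":0,"y":0,"z":-0.007,"spin":0}]' 0 20
```

```text
time: 12.6
ee_pos: [0.6236, -0.0259, 0.1058]
eef_rot: [0.808, -0.589, -0.0, 0.0]
ft_force: [0.2, 0.0, 0.1]
width: 0.0214
time: 13.22
ee_pos: [0.6239, -0.0259, 0.1]
eef_rot: [0.808, -0.589, 0.0, 0.0]
ft_force: [-3.3, -0.6, 8.4]
width: 0.0209
```

Seated: 8 N upward, TCP at 0.100 as predicted. Release and retreat.

```bash
python3 -m creep '[{"x":0,"y":0,"z":0,"spin":0},{"x":0,"y":0,"z":0,"spin":0},{"x":0,"y":0,"z":0,"spin":0},{"x":0,"y":0,"z":0,"spin":0}]' 0.045 20
python3 -m creep '[{"x":0,"y":0,"z":0.02,"spin":0},{"x":0,"y":0,"z":0.06,"spin":0},{"x":0,"y":0,"z":0.11,"spin":0},{"x":0,"y":0,"z":0.15,"spin":0},{"x":-0.05,"y":0.02,"z":0.15,"spin":0},{"x":-0.09,"y":0.06,"z":0.15,"spin":0},{"x":-0.13,"y":0.1,"z":0.15,"spin":0},{"x":-0.16,"y":0.14,"z":0.15,"spin":0},{"x":-0.18,"y":0.18,"z":0.15,"spin":0},{"x":-0.18,"y":0.18,"z":0.15,"spin":0},{"x":-0.18,"y":0.18,"z":0.15,"spin":0},{"x":-0.18,"y":0.18,"z":0.15,"spin":0}]' - 20
python3 - <<'E'
from h import *
s=snap("scene","g.png",(170,90,370,250),4); a=snap("top","h.png",(150,90,410,290),3)
for n,c in(("s",s),("t",a)):
    P=cloud(c).reshape(-1,3);im=c["pixels"].astype(int).reshape(-1,3)
    for nm,x,y,R in(("red",.6238,-.0258,2),("blue",.589,-.1975,0)):
        m=(im[:,R]>im[:,2-R]+45)&(np.hypot(P[:,0]-x,P[:,1]-y)<.06)&(P[:,2]>.05);Q=P[m];k=Q[Q[:,2]>.084];t=Q[(Q[:,2]>.066)&(Q[:,2]<.078)]
        A=np.c_[t[:,:2]-t[:,:2].mean(0),np.ones(len(t))];g=np.linalg.lstsq(A,t[:,2],rcond=None)[0]
        print(n,nm,"knob",k.mean(0).round(4),"top z",np.median(t[:,2]).round(4),"slope deg",np.degrees(g[:2]).round(1))
E
```

```text
time: 13.72
ee_pos: [0.6237, -0.0259, 0.099]
eef_rot: [0.808, -0.589, -0.0, 0.0]
ft_force: [0.4, -1.3, -0.1]
width: 0.0436
time: 15.22
ee_pos: [0.4443, 0.1531, 0.2493]
eef_rot: [0.808, -0.589, 0.0, -0.0]
ft_force: [-0.3, 0.1, 1.0]
width: 0.0452
s red knob [ 0.6216 -0.0248  0.0902] top z 0.0715 slope deg [ 1.3 -1.1]
s blue knob [ 0.5876 -0.1959  0.0899] top z 0.0714 slope deg [ 2.  -1.4]
t red knob [ 0.6235 -0.0253  0.0906] top z 0.0711 slope deg [-0.8 -0.7]
t blue knob [ 0.5899 -0.1962  0.0913] top z 0.0708 slope deg [0.5 0.1]
```

View pics/g.png

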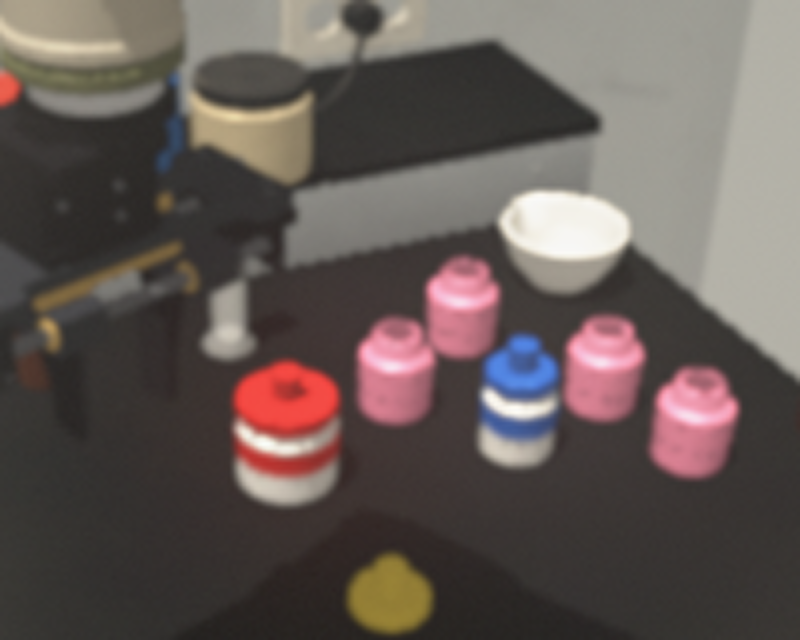

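View pics/h.png

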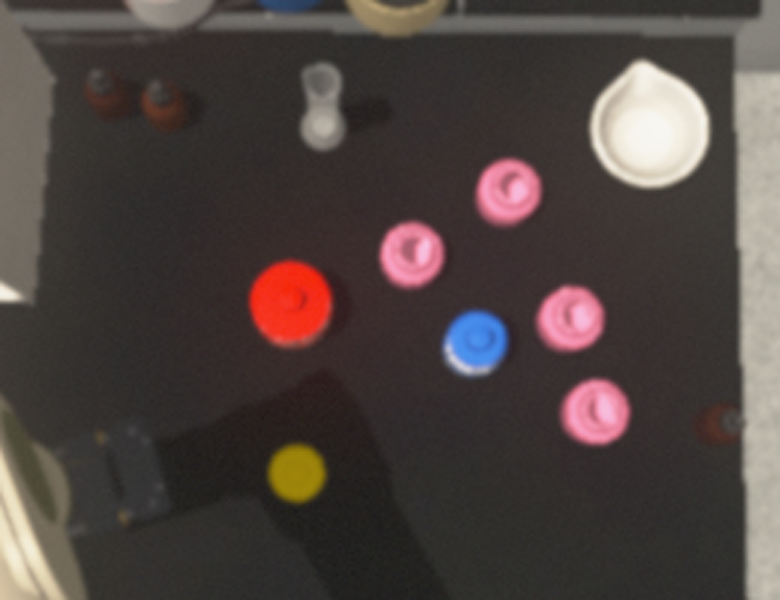

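Both pictures show the two lids on and level: red at (290,300) and blue at (477,340) in the top crop. The yellow lid and pink pots are where they were, and the gripper is clear.

```bash
python3 -c "
from bench import r;print(r.close_job())"
```

```text
the job is handed in; nothing more can be done
None
```

Both pots are closed: the blue lid is on the blue-banded pot and the red lid on the red-banded pot. I handed the job in at about 15.3 s on the robot's clock.

- **Fit:** The lid tops measure 71–71.5 mm high, against 72 mm for fully on. Each lid met the pot with an 8–10 N upward push while I lowered it.
- **Level:** The top camera's fit shows less than 1° of tilt per axis. The scene camera's coarser fit gave up to 2°, but both lids look level in its picture.
- **Position:** Each lid knob lies within about 2.5 mm of the pot centre I measured at the start. By eye, the pots look unmoved.
- **Rest of the bench:** The yellow lid, the pink pots and the other things in view were left alone, and the gripper is clear. The spot plate was outside the final crops, so I did not check it again; no move went near it.
- **One failed check:** With the blue lid held over its pot, the top camera could not see it, so I aligned that lid from the scene camera and arm readings. One rough fit there suggested about 3 mm of offset in x; I lowered it anyway, and it seated normally.

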